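# Pack the bench meter case: flap down, lid shut

## Task

Put the instrument case away: with closed fingertips, first push the upright yellow flap down until it lies flat inside the case over the meter, then push the open orange lid over from behind and press it fully shut, without slamming it. Do not grasp anything, leave the things standing round the case where they are, and finish clear of everything.

Things in the scene. Friction and masses are not known exactly. Their poses are not given: they have to be found in the camera images.
- case: Open grey instrument case fixed to the bench: 190 mm along its x, 180 along its y, walls 75 high, 6 thick. Origin: centre of its underside, z up. The lid is hinged on top of the +y wall, the flap inside next to the -y wall; both hinge lines run along the case's x. A carrying handle (below 45 mm) sticks out 28 mm from the -y wall. Inside, dark foam with a pale meter, all below the flat flap.
- flap (a joint): Angle of the yellow flap: 0 = lying flat (level) in the case, where it rests on ledges against a firm stop, 1.57 = upright, at most 1.6 (firm stop). The hinge is stiff (0.08 N m of friction): the flap stays at any angle, so it must be pushed all the way. Less than 2 N at its free edge moves it. While upright it blocks the lid.
- flap_hinge (a point): Middle of the flap's hinge line: case frame (0, -66, 63) mm. The flap is a plate 150 mm along the hinge, 115 from hinge to free edge, 5 thick. Flat, it reaches from the hinge towards the case's +y; its top face is 68 mm above the bench, 7 below the case's rim. Upright, that face looks to the case's -y: the face to push on.
- flap_edge (a point): Middle of the flap's free edge, on the face that is on top when it lies flat (115 mm from the hinge line and 5 mm to that side). Upright it is about 178 mm above the bench.
- lid (a joint): Angle of the orange lid: 0 = shut (its top level), 1.57 = standing straight up on the +y wall, at most 2.0 (firm stop); more than 1.57 leans outwards, to the case's +y. The hinge is stiff (0.28 N m of friction): the lid stays at any angle and must be pushed all the way down. Less than 4 N near its free edge moves it.
- lid_hinge (a point): Middle of the lid's hinge line: case frame (0, 90, 75.5) mm. The lid is a shallow tray, 190 mm along the hinge, 180 from hinge to free edge, 24 thick; its outer face is flat, 24 mm off the plane of the hinge line and tray rim. Shut, it reaches to the case's -y, outer face 99.5 mm above the bench. Open, that face looks to the case's +y: the face to push on.
- lid_edge (a point): Middle of the lid's free edge, on its outer face (180 mm from the hinge line, 24 mm to the outside). With the lid straight up it is about 255 mm above the bench.
- flux: A loose amber bottle with a red cap, 38 mm across, 100 mm high, standing near the case. Origin at the centre of its foot. To be left alone.
- spool: A loose solder spool, 54 mm across, 45 mm high, steel grey with a blue top, standing near the case. Origin at the centre of its foot. To be left alone.
- jar: A loose white jar with a green cap, 48 mm across, 55 mm high, standing near the case. Origin at the centre of its foot. To be left alone.
- driver: A loose screwdriver with a red handle, 160 mm long, lying on the bench beside the case. To be left alone.

How it is judged:
By the outcome, as a careful person would: the job done as asked, in the order asked, and still so for the second after the job is handed in, with the robot touching nothing.
It also fails if it takes over 58 s, if anything falls off the work surface, if the arm or the gripper's body presses on something with over 40 N, if the wrist force passes 120 N, or if a joint passes its speed limit or range.

## Robot

A 7-joint arm with a two-finger parallel gripper is mounted at the origin on the work surface. World frame = base frame: x ahead of the robot, y to its left, z up, the work surface at z = 0. Lengths are in m, angles in rad, forces in N, time in s.
With the tool pointing down it reaches from about 0.4 to 0.875 m from the base axis. Payload 19.3 kg.
Tool frame: the origin (TCP) lies at the very end of the fingers, on their centre line; the grasp point (between the pads) lies 19 mm behind it; z points along the fingers, y is the direction in which the jaws open and shut (so a half turn about z gives the same grasp; the last joint's range is limited). The gripper opens to 85 mm and grips with 20 to 120 N. Pads are 22 mm wide; open, the fingers measure 114 mm over their backs; the gripper's body (76 mm by 85 mm) begins 54 mm behind the grasp point. The pads swing forward as they close: fully open they stand 13 mm farther back than shut.
Start: joints at [1.07, 0.521, -0.036, 1.599, 0.021, 1.021, -0.113], TCP at [0.261, -0.568, 0.231] pointing down, gripper open.
Joint ranges: [-2.91, 2.91], [-0.3, 2.13], [-1.5, 1.42], [0.17, 2.43], [-1.26, 4.41], [0.16, 1.93], [-2.52, 2.52]. Speed limits (rad/s): [1.89, 1.89, 2.39, 2.39, 3.01, 3.01, 3.01].

## Interface

Orientations are given as [roll, pitch, yaw] about the fixed x, y, z axes, in that order (R = Rz(yaw) Ry(pitch) Rx(roll)).
In Python, from workcell import bot, vision, job_done gives the robot as it stands.
- The arm moves only by the tool arm_command, never from a script. Its arguments are lists of equal length, an entry for each row: "gripper": the finger opening in cm, from 0 to 8.54; "slide": the shift along the tool's x, y, z in cm, a list of three; "turn": the turn, a rotation vector about the tool's x, y, z in degrees, a list of three. A call has 1 to 5 rows; each row is the pose to reach, as a shift and turn from the pose commanded when the call began, along the tool's axes at that moment; what a row does not reach only later rows make up. A row lasts 1/8 s, in which the tool goes at most 62.5 mm and 10.7 degrees, less where a joint would pass 70% of its speed; a pose out of reach is approached as far as the arm can. A call with a gripper value outside its range is refused whole. The fingers move at their own pace and stop on an object; "force" is the grip in N (left out, the last holds). Time passes only in rows, so rows that repeat a pose let the fingers close. It gives the time, the measured TCP pose, the force and the opening at its end, in the units of the state.
- bot.observe(): the state, without advancing time (a new reading comes with each control period).
- vision.grab_frame(name): name is "scene" or "side" or "wrist"; returns the picture (420x560x3 uint8, blue, green, red); there is no depth.
- vision.camera_model(name): a dict with "mtx" (3x3 intrinsics, pixels), "T" (4x4, takes a point from camera to world coordinates). Camera axes: x right, y down, z forward; pixel columns grow to the right and rows downward; lengths in m; the calibration is good to about 2 mm. The wrist camera is an equidistant fisheye: a pixel r from the principal point sees the ray r / f radians off the axis. A picture is of the moment at which its call begins: read the wrist's pose just before it. camera_model takes no time and is no camera call; for the wrist camera it gives the pose at the moment of the call.
- job_done(): hands the job in, once; it reports no verdict.
The state is a dict: "clock": time; "qpos": joint angles; "qd": joint speeds; "joint_efforts": joint torques, N m; "position": TCP position; "tool_rot": TCP orientation; "force": force on the tool from outside, world axes, zero at the start; "moment": the same for the moment, N m; "grip_width": finger opening in m.
Only numpy, scipy, OpenCV 4.12 (cv2) and the standard library are available. Lean on these libraries where they do the work, as an engineer would, in place of code of your own. Each camera call takes 0.05 s, during which the arm holds its last target. There are 200 camera calls.

## Working session

There is one attempt and no reset: what is moved stays moved. The work goes in short steps, Python scripts to look and compute and a tool call to move; the robot and the scene stay as the last step left them, time stands still between calls to the robot, and variables do not carry over. Pictures are saved under pics/ and viewed, about 8 in all and at most 12, crops included, and the job is handed in when it is done.

Besides the shell and the picture viewer there is one more tool, called after "Emit:" by a JSON object that holds its "fn" and its "kwargs". arm_command: Moves the arm, as the interface text tells. Its arguments: {"type":"object","properties":{"gripper":{"type":"array","items":{"type":"number"}},"slide":{"type":"array","items":{"type":"array","items":{"type":"number"}}},"turn":{"type":"array","items":{"type":"array","items":{"type":"number"}}},"force":{"type":"number"}},"required":["gripper","slide","turn"]}

```bash
mkdir -p pics; ls
python3 - <<'E'
from workcell import bot, vision
import cv2, numpy as np
np.set_printoptions(precision=4,suppress=True)
s=bot.observe();print(s['clock'],s['position'],s['tool_rot'],s['force'],s['grip_width'])
a=vision.grab_frame('scene');b=vision.grab_frame('side')
cv2.imwrite('pics/scene.png',a);cv2.imwrite('pics/side.png',b)
for n in('scene','side','wrist'):
  m=vision.camera_model(n);print(n,m['mtx'],m['T'],sep='\n')
E
```

```text
pics
0.0 [ 0.2608 -0.5676  0.2307] [-3.1405  0.0001  0.4308] [-0.0595 -0.7726  0.2244] 0.0853936397045732
scene
[[395.4426   0.     278.1203]
 [  0.     395.4426 215.6679]
 [  0.       0.       1.    ]]
[[ 0.6817  0.5826 -0.4425  0.9803]
 [ 0.7315 -0.5343  0.4236 -0.3617]
 [ 0.0104 -0.6125 -0.7904  0.8434]
 [ 0.      0.      0.      1.    ]]
side
[[406.2241   0.     276.709 ]
 [  0.     406.2241 212.0655]
 [  0.       0.       1.    ]]
[[-0.9495 -0.2632  0.1707  0.4085]
 [-0.3134  0.7722 -0.5527  0.5105]
 [ 0.0137 -0.5783 -0.8157  0.818 ]
 [ 0.      0.      0.      1.    ]]
wrist
[[325.1923   0.     279.3791]
 [  0.     325.1923 206.3758]
 [  0.       0.       1.    ]]
[[ 0.4182 -0.8756 -0.2419  0.3214]
 [-0.9083 -0.4038 -0.1087 -0.5402]
 [-0.0025  0.2652 -0.9642  0.3725]
 [ 0.      0.      0.      1.    ]]
```

View pics/scene.png

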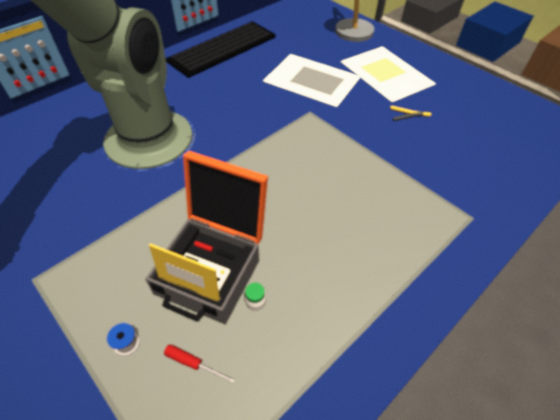

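View pics/side.png

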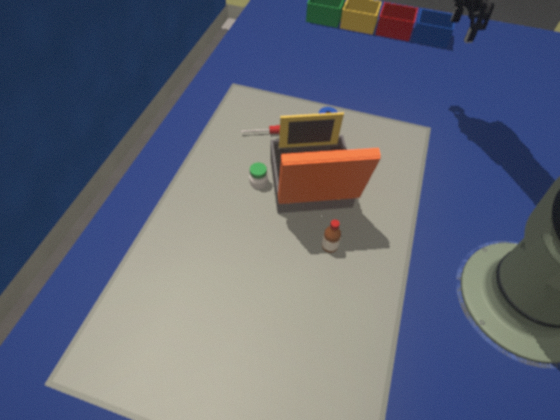

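The scene view shows the case (lid at about (225,200), flap (185,272), jar (255,293), spool (122,338), driver (200,362)). The side view shows the lid's outer face at (325,178), with the flux bottle behind it at (333,236).

Run:
```python
import cv2, numpy as np
a=cv2.imread('pics/scene.png');b=cv2.imread('pics/side.png')
A=cv2.resize(a[140:340,100:290],None,fx=3,fy=3,interpolation=cv2.INTER_CUBIC)[:, :570]
B=cv2.resize(b[95:265,235:395],None,fx=3.5,fy=3.5,interpolation=cv2.INTER_CUBIC)
cv2.imwrite('pics/ca.png',A);cv2.imwrite('pics/cb.png',B);print(A.shape,B.shape)
for n,im in(('scene',a),('side',b)):
  h=cv2.cvtColor(im,cv2.COLOR_BGR2HSV)
  for c,lo,hi in(('orange',(5,170,120),(14,255,255)),('yellow',(18,120,100),(30,255,255)),('green',(50,120,60),(80,255,255)),('red',(0,180,90),(4,255,255)),('amber',(3,100,30),(16,255,160)),('blue',(105,200,150),(115,255,255))):
    m=cv2.inRange(h,lo,hi);k,l,st,ce=cv2.connectedComponentsWithStats(m)
    for i in range(1,k):
      if st[i,4]>25:
        cs,_=cv2.findContours((l==i).astype('uint8'),0,2)
        print(n,c,st[i],ce[i].round(1),cv2.approxPolyDP(cs[0],3,True).reshape(-1,2).tolist() if c in('orange','yellow') else '')
```

```text
(600, 570, 3) (595, 560, 3)
scene orange [ 184  152   83   91 1522] [227.  190.7] [[187, 153], [184, 160], [189, 217], [257, 242], [266, 176]]
scene yellow [352   0   9  13  82] [356.2   5.4] [[354, 0], [352, 5], [357, 12], [360, 3]]
scene yellow [353  14   4  14  33] [354.9  21.6] [[356, 14], [354, 27]]
scene yellow [  0  22  43  20 307] [20.1 30.8] [[42, 25], [36, 22], [2, 33], [0, 41]]
scene yellow [538  24  22  20  56] [547.5  33.2] [[559, 24], [539, 38], [538, 43]]
scene yellow [391 106  26   8  88] [402.6 109.8] [[391, 106], [416, 112]]
scene yellow [423 112   8   4  27] [426.4 113.6] [[423, 113], [430, 114]]
scene yellow [ 149  244   71   57 1625] [185.2 271.4] [[149, 245], [159, 277], [219, 299], [212, 268]]
scene green [246 283  18  19 264] [254.4 291.9] 
scene red [194 241  19  11 108] [203.  245.6] 
scene red [165 346  36  23 386] [182.1 356.4] 
scene amber [ 522   27   38   65 1481] [545.7  61.5] 
scene amber [187 160  74  78 565] [222.6 195.1] 
side orange [ 281  150   98   17 1175] [327.6 157.2] [[378, 153], [291, 153], [281, 156], [281, 164], [344, 163], [376, 159]]
side yellow [ 341    0   40   33 1055] [359.9  14.7] [[347, 0], [342, 8], [341, 26], [371, 32], [380, 2]]
side yellow [279 113  64  34 757] [309.1 127.2] [[342, 113], [282, 116], [279, 145], [335, 143]]
side green [307   0  37  27 802] [324.3  11.4] 
side green [251 164  14  11 125] [257.8 169.1] 
side amber [ 277  148  103   56 3542] [323.1 180. ] 
side amber [325 220  16  22 199] [332.3 233.2]
```

View pics/ca.png

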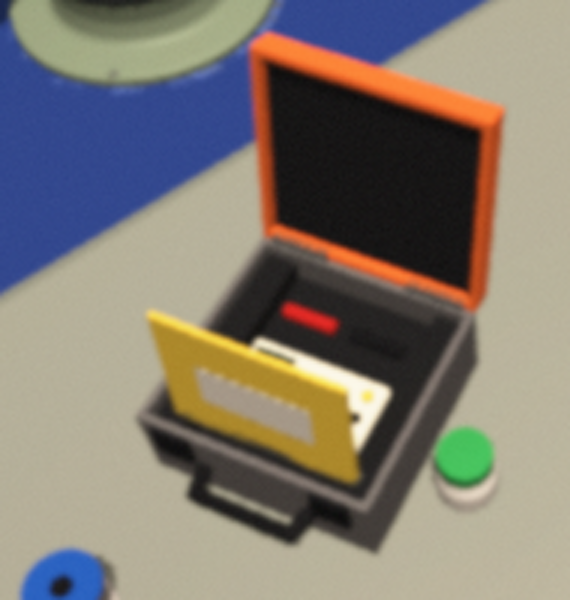

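View pics/cb.png

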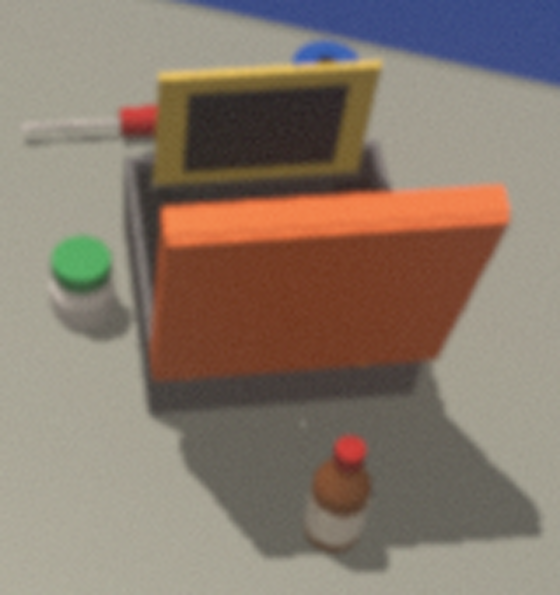

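The crops show the rim corners in the scene view at (146,278), (223,308), (258,244) and (189,220). In the side view they show the lid's outer edge from (282,164) to (380,158), and the flux foot at (330,249). Next I cast these onto planes.

```bash
cat > h.py <<'E'
import numpy as np
from workcell import bot, vision
np.set_printoptions(precision=4,suppress=True)
def ray(n,u,v):
    m=vision.camera_model(n);d=np.linalg.inv(m['mtx'])@[u,v,1];T=m['T'];return T[:3,3],T[:3,:3]@d
def cast(n,u,v,z):
    o,d=ray(n,u,v);return o+d*(z-o[2])/d[2]
def castplane(n,u,v,p,nn):
    o,d=ray(n,u,v);return o+d*(np.dot(p-o,nn)/np.dot(d,nn))
E
python3 - <<'E'
from h import *
img=[('scene',145.7,278.3,.075),('scene',223.3,308.3,.075),('scene',258.3,244,.075),('scene',189.3,220.5,.075),('side',278.4,212.7,0),('side',353.6,206.5,0)]
W=np.array([cast(*i) for i in img])
C=np.array([(-95,-90,75),(95,-90,75),(95,90,75),(-95,90,75),(95,90,0),(-95,90,0)])/1000
print(W)
A,B=C[:,:2],W[:,:2];a,b=A-A.mean(0),B-B.mean(0)
yaw=np.arctan2((a[:,0]*b[:,1]-a[:,1]*b[:,0]).sum(),(a*b).sum());R=np.array([[np.cos(yaw),-np.sin(yaw)],[np.sin(yaw),np.cos(yaw)]])
t=B.mean(0)-R@A.mean(0);print('case',t,yaw,'resid',B-(A@R.T+t))
xh=np.r_[R[:,0],0];yh=np.r_[R[:,1],0]
loc=lambda p:np.array([np.dot(p-np.r_[t,0],xh),np.dot(p-np.r_[t,0],yh),p[2]])*1000
# objects
for nm,n,u,v,z in(('jar','scene',254.4,291.9,.055),('jar','side',257.8,169.1,.055),('spool','scene',122.5,337,.045),('fluxtop','side',335,220.5,.1),('fluxfoot','side',331,247,0),('drv','scene',165,350,.012),('drvtip','scene',234,381,.005)):
    p=cast(n,u,v,z);print(nm,p,loc(p))
# lid edge corners in planes x=+-95 local
for nm,n,u,v,xx in(('lide+','side',282.1,164.2,.095),('lide-','side',379.9,158.4,-.095),('lid+inner','side',281,155.5,.095),('lid scene+','scene',267,175,.095),('lid scene-','scene',185,153,-.095),('flap+','scene',217,271,.075),('flap-','scene',149.5,244.5,-.075),('flap+ side','side',280,116,.075),('flap- side','side',343,113,-.075)):
    p=castplane(n,u,v,np.r_[t,0]+xx*xh,xh);print(nm,loc(p))
E
```

```text
[[ 0.4814 -0.2806  0.075 ]
 [ 0.6513 -0.1998  0.075 ]
 [ 0.58   -0.0408  0.075 ]
 [ 0.4152 -0.119   0.075 ]
 [ 0.5751 -0.0433  0.    ]
 [ 0.4029 -0.122  -0.    ]]
case [ 0.5303 -0.1615] 0.43504407340130424 resid [[-0.0007  0.0025]
 [-0.0031  0.0032]
 [ 0.0015 -0.001 ]
 [ 0.009   0.0009]
 [-0.0035 -0.0035]
 [-0.0033 -0.0021]]
jar [ 0.6585 -0.1217  0.055 ] [133.0387 -18.022   55.    ]
jar [ 0.6537 -0.1157  0.055 ] [131.1906 -10.4889  55.    ]
spool [ 0.548  -0.3846  0.045 ] [ -78.0349 -209.8439   45.    ]
fluxtop [0.4336 0.0048 0.1   ] [-17.5946 191.4876 100.    ]
fluxfoot [0.4285 0.0102 0.    ] [-19.9766 198.6124   0.    ]
drv [ 0.6154 -0.3345  0.012 ] [   4.2529 -192.7355   12.    ]
drvtip [ 0.7603 -0.2668  0.005 ] [ 164.174  -192.4614    5.    ]
lide+ [ 95.     150.1182 246.0099]
lide- [-95.     151.0924 241.8294]
lid+inner [ 95.     132.2513 250.8132]
lid scene+ [ 95.     147.5937 248.9055]
lid scene- [-95.     140.6147 247.5776]
flap+ [ 75.     -55.8041 168.638 ]
flap- [-75.     -57.4732 177.4638]
flap+ side [ 75.     -38.9299 196.3654]
flap- side [-75.     -52.0125 180.711 ]
```

Emit:
{"fn": "arm_command", "kwargs": {"gripper": [0, 0, 0, 0, 0], "slide": [[4, 0, 0], [9, -1, 0], [14, -3, 0], [19, -4, 0], [24, -5, 0]], "turn": [[0, 0, 0], [0, 0, 0], [0, 0, 0], [0, 0, 0], [0, 0, 0]]}}

```text
clock: 0.72
position: [0.4592, -0.4211, 0.2312]
tool_rot: [-3.141, 0.0, 0.431]
force: [0.7, -0.4, -0.5]
grip_width: 0.0002
```

Emit:
{"fn": "arm_command", "kwargs": {"gripper": [0, 0, 0, 0, 0], "slide": [[5, -1, 0], [10, -3, 2], [15, -5, 4], [20, -7, 6], [20.6, -8, 6.8]], "turn": [[0, 0, 0], [0, 0, 0], [0, 0, 0], [0, 0, 0], [0, 0, 0]]}}

```text
clock: 1.35
position: [0.6138, -0.2592, 0.1613]
tool_rot: [-3.139, 0.0, 0.436]
force: [-0.7, -0.3, 0.3]
grip_width: -0.0001
```

```bash
cat >> h.py <<'E'
t=np.array([.5303,-.1615]);yw=.435
xh=np.array([np.cos(yw),np.sin(yw),0]);yh=np.array([-xh[1],xh[0],0])
loc=lambda p:(np.array([np.dot(p-np.r_[t,0],xh),np.dot(p-np.r_[t,0],yh),p[2]])*1000).round(1)
E
python3 - <<'E'
from h import *
import cv2
s=bot.observe();print(s['clock'],loc(s['position']))
a=vision.grab_frame('scene');b=vision.grab_frame('side')
A=cv2.resize(a[100:330,90:290],(520,598),interpolation=cv2.INTER_CUBIC);B=cv2.resize(b[50:280,230:340],(280,598),interpolation=cv2.INTER_CUBIC)
cv2.imwrite('pics/p1.png',np.hstack([A,B]))
E
```

```text
1.35 [  34.5 -123.8  161.3]
```

View pics/p1.png

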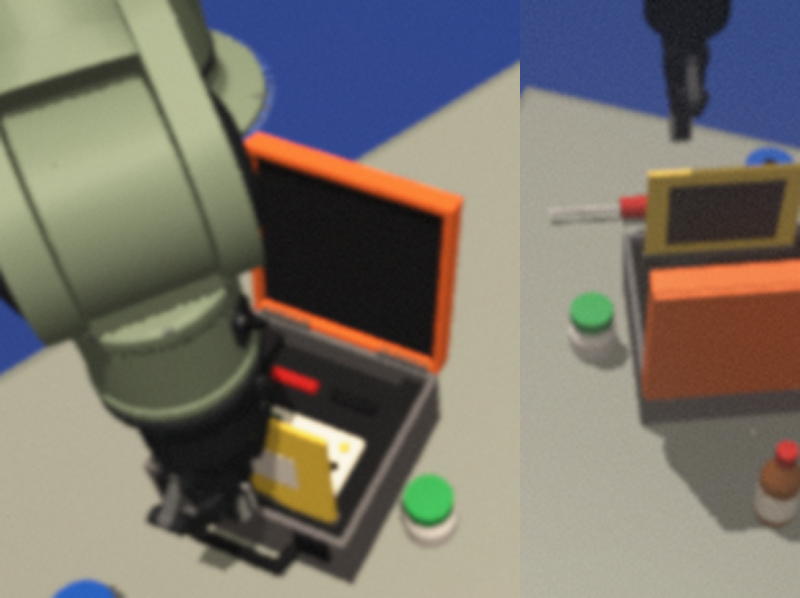

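The picture shows the closed fingers in front of the flap (tip at about (680,135) in the right half), the flap upright, and everything else unmoved. Now I push the flap.

Emit:
{"fn": "arm_command", "kwargs": {"gripper": [0, 0, 0, 0, 0], "slide": [[0, -2.4, 0], [0, -3.9, 0.3], [0, -5.4, 0.3], [0, -6.9, 0.6], [0, -8.7, 1.3]], "turn": [[0, 0, 0], [0, 0, 0], [0, 0, 0], [0, 0, 0], [0, 0, 0]]}}

```text
clock: 2.08
position: [0.5755, -0.1842, 0.1505]
tool_rot: [3.141, -0.001, 0.43]
force: [0.7, -0.8, 1.5]
grip_width: 0.0001
```

Emit:
{"fn": "arm_command", "kwargs": {"gripper": [0, 0, 0, 0, 0], "slide": [[0, -1.3, 0.9], [0, -2.4, 1.9], [0, -3.4, 3], [0, -4.2, 4], [0, -4.8, 5]], "turn": [[0, 0, 0], [0, 0, 0], [0, 0, 0], [0, 0, 0], [0, 0, 0]]}}

```text
clock: 2.7
position: [0.5554, -0.1406, 0.0995]
tool_rot: [-3.142, 0.0, 0.431]
force: [-0.0, -0.8, 0.4]
grip_width: 0.0002
```

Run:
```python
from h import *
import cv2
s=bot.observe();print(s['clock'],loc(s['position']),s['force'])
a=vision.grab_frame('scene');b=vision.grab_frame('side')
cv2.imwrite('pics/p2.png',np.hstack([cv2.resize(a[100:330,90:290],(400,460)),cv2.resize(b[50:280,200:400],(400,460))]))
```

```text
2.7 [31.5  8.4 99.5] [-0.003  -0.8301  0.4117]
```

View pics/p2.png

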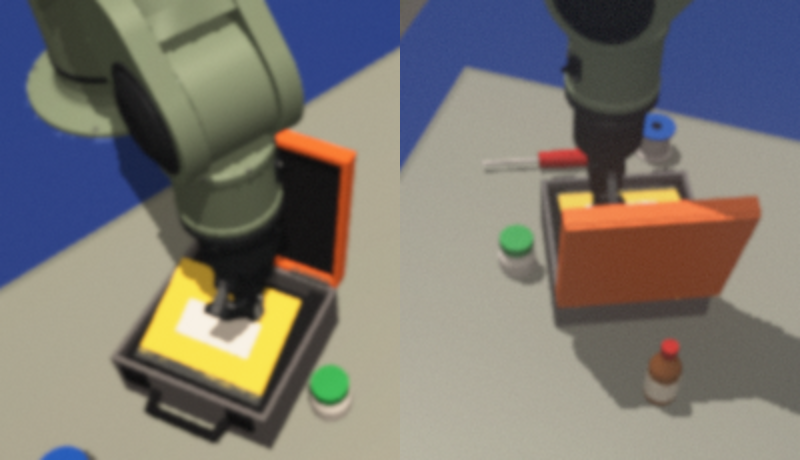

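The flap is most of the way down, the fingertip is on it, and the wrist clears the lid. Next I press to the stop.

Emit:
{"fn": "arm_command", "kwargs": {"gripper": [0, 0, 0, 0, 0], "slide": [[0, -0.7, 1.2], [0, -1.2, 2.2], [0, -1.5, 3.1], [0, -1.5, 3.4], [0, -1.5, 3.5]], "turn": [[0, 0, 0], [0, 0, 0], [0, 0, 0], [0, 0, 0], [0, 0, 0]]}}

```text
clock: 3.42
position: [0.5494, -0.1269, 0.0668]
tool_rot: [3.142, -0.0, 0.431]
force: [-15.6, 5.5, 52.4]
grip_width: -0.0002
```

Firm contact (52 N) at z = 67 mm, so the flap is on its stop. I lift clear.

Emit:
{"fn": "arm_command", "kwargs": {"gripper": [0, 0, 0, 0, 0], "slide": [[0, 0, -3], [0, 0, -8], [0, 0, -14], [0, 0, -20], [0, 0, -26]], "turn": [[0, 0, 0], [0, 0, 0], [0, 0, 0], [0, 0, 0], [0, 0, 0]]}}

```text
clock: 4.05
position: [0.549, -0.1272, 0.3271]
tool_rot: [-3.142, -0.0, 0.431]
force: [0.6, 0.6, 0.5]
grip_width: 0.0004
```

Run:
```python
from h import *
import cv2
s=bot.observe();print(s['clock'],loc(s['position']),s['force'],s['qpos'])
a=vision.grab_frame('scene');b=vision.grab_frame('side')
cv2.imwrite('pics/p3.png',np.hstack([cv2.resize(a[100:330,90:290],(400,460)),cv2.resize(b[50:280,200:400],(400,460))]))
```

```text
4.05 [ 31.4  23.2 327.1] [0.5734 0.5515 0.4503] [ 0.2025  0.3361 -0.1069  1.6373  0.0382  1.1702 -1.0533]
```

View pics/p3.png

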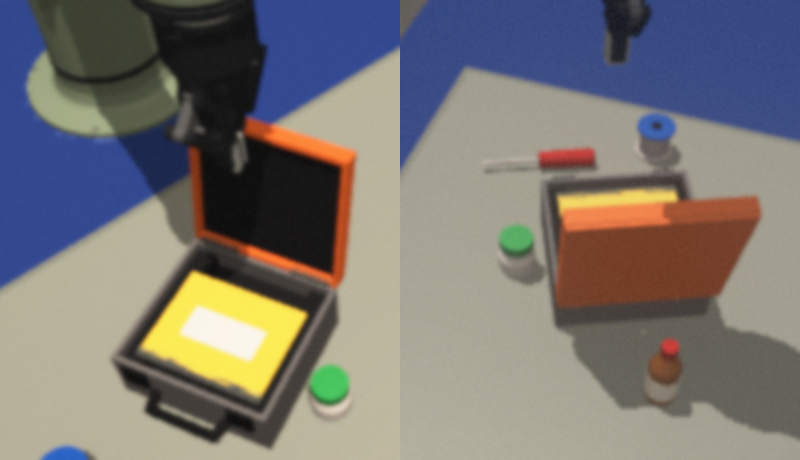

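The flap lies flat and nothing else has moved. Now I go over and down behind the lid.

Emit:
{"fn": "arm_command", "kwargs": {"gripper": [0, 0, 0, 0, 0], "slide": [[0, -4, 0], [0, -8.5, 0], [0, -13, 0], [0, -17, 0], [0, -17, 0]], "turn": [[0, 0, 0], [0, 0, 0], [0, 0, 0], [0, 0, 0], [0, 0, 0]]}}

```text
clock: 4.78
position: [0.4775, 0.0297, 0.3253]
tool_rot: [-3.141, -0.0, 0.435]
force: [-1.3, -0.5, -0.2]
grip_width: 0.0001
```

Emit:
{"fn": "arm_command", "kwargs": {"gripper": [0, 0, 0, 0, 0], "slide": [[0, 0, 3], [0, 0, 6], [0, 0, 9], [0, 0, 11], [0, 0, 11]], "turn": [[0, 0, 0], [0, 0, 0], [0, 0, 0], [0, 0, 0], [0, 0, 0]]}}

```text
clock: 5.4
position: [0.4779, 0.0265, 0.2141]
tool_rot: [-3.141, 0.002, 0.43]
force: [-0.4, -0.7, -0.1]
grip_width: 0.0002
```

Run:
```python
from h import *
import cv2
s=bot.observe();print(s['clock'],loc(s['position']),s['force'],s['qpos'])
a=vision.grab_frame('scene');b=vision.grab_frame('side')
cv2.imwrite('pics/p4.png',np.hstack([cv2.resize(a[100:330,90:290],(400,460)),cv2.resize(b[50:280,200:400],(400,460))]))
```

```text
5.4 [ 31.7 192.6 214.1] [-0.4069 -0.6995 -0.0774] [-0.0211  0.3193 -0.1958  1.9838  0.0814  0.8484 -1.402 ]
```

View pics/p4.png

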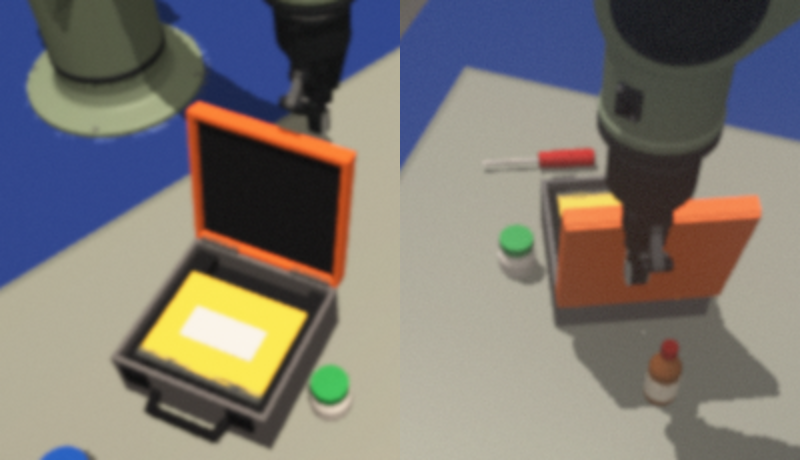

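The fingers are behind the lid above the bottle and touching nothing. Now I push forward.

Emit:
{"fn": "arm_command", "kwargs": {"gripper": [0, 0, 0, 0, 0], "slide": [[0, 1.2, 0], [0, 2.6, 0], [0, 3.9, 0], [0, 5.2, 0], [0, 6.5, 0]], "turn": [[0, 0, 0], [0, 0, 0], [0, 0, 0], [0, 0, 0], [0, 0, 0]]}}

```text
clock: 6.12
position: [0.5064, -0.0326, 0.2167]
tool_rot: [3.141, -0.001, 0.431]
force: [-12.2, 2.9, 41.8]
grip_width: 0.0001
```

Emit:
{"fn": "arm_command", "kwargs": {"gripper": [0, 0, 0, 0, 0], "slide": [[0, 1.5, 0], [0, 3, 0], [0, 4.5, 0], [0, 6, 0], [0, 7.5, 0]], "turn": [[0, 0, 0], [0, 0, 0], [0, 0, 0], [0, 0, 0], [0, 0, 0]]}}

```text
clock: 6.75
position: [0.537, -0.1009, 0.215]
tool_rot: [-3.141, 0.001, 0.431]
force: [-1.3, 1.2, -0.2]
grip_width: -0.0002
```

Run:
```python
from h import *
import cv2
s=bot.observe();print(s['clock'],loc(s['position']),s['force'])
a=vision.grab_frame('scene');b=vision.grab_frame('side')
cv2.imwrite('pics/p5.png',np.hstack([cv2.resize(a[100:330,90:290],(400,460)),cv2.resize(b[50:280,200:400],(400,460))]))
```

```text
6.75 [ 31.6  52.1 215. ] [-1.2666  1.246  -0.2343]
```

View pics/p5.png

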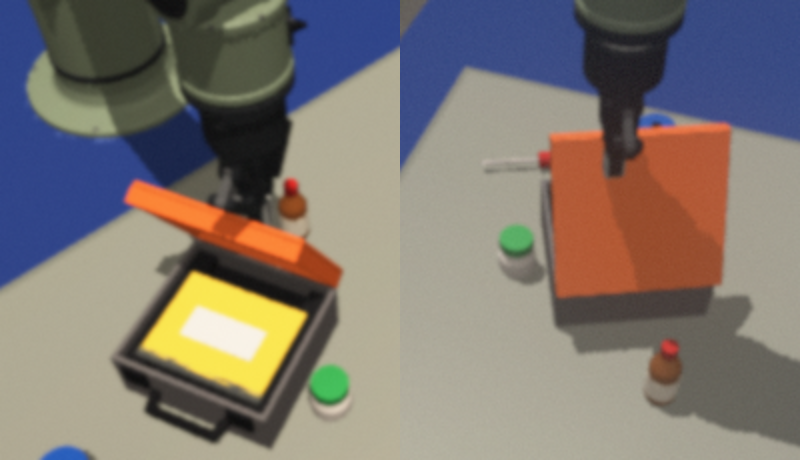

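The lid is now past vertical (about 60°) and following. During the previous call there was a 42 N upward reading, as the lid's edge rose against the fingers; it is now gone. I continue down the arc, slower.

Emit:
{"fn": "arm_command", "kwargs": {"gripper": [0, 0, 0, 0, 0], "slide": [[0, 1.0, 0.5], [0, 2.0, 1.1], [0, 3.0, 1.7], [0, 3.9, 2.5], [0, 4.8, 3.3]], "turn": [[0, 0, 0], [0, 0, 0], [0, 0, 0], [0, 0, 0], [0, 0, 0]]}}

```text
clock: 7.48
position: [0.557, -0.1442, 0.1816]
tool_rot: [-3.142, 0.0, 0.431]
force: [-0.3, -0.0, 2.2]
grip_width: -0.0002
```

Emit:
{"fn": "arm_command", "kwargs": {"gripper": [0, 0, 0, 0, 0], "slide": [[0, 0.7, 0.6], [0, 1.4, 1.3], [0, 1.9, 2.1], [0, 2.4, 2.8], [0, 2.8, 3.5]], "turn": [[0, 0, 0], [0, 0, 0], [0, 0, 0], [0, 0, 0], [0, 0, 0]]}}

```text
clock: 8.1
position: [0.5687, -0.1694, 0.1469]
tool_rot: [3.141, -0.0, 0.431]
force: [-0.1, -0.5, 1.6]
grip_width: -0.0001
```

Emit:
{"fn": "arm_command", "kwargs": {"gripper": [0, 0, 0, 0, 0], "slide": [[0, 0.4, 0.7], [0, 0.8, 1.4], [0, 1.0, 2.1], [0, 1.2, 2.6], [0, 1.4, 3.1]], "turn": [[0, 0, 0], [0, 0, 0], [0, 0, 0], [0, 0, 0], [0, 0, 0]]}}

```text
clock: 8.72
position: [0.5743, -0.1817, 0.1159]
tool_rot: [-3.141, 0.0, 0.431]
force: [-0.5, 0.7, 0.4]
grip_width: -0.0001
```

Now the last 16 mm, gently.

Emit:
{"fn": "arm_command", "kwargs": {"gripper": [0, 0, 0, 0, 0], "slide": [[0, 0.1, 0.4], [0, 0.2, 0.8], [0, 0.2, 1.1], [0, 0.2, 1.4], [0, 0.2, 1.6]], "turn": [[0, 0, 0], [0, 0, 0], [0, 0, 0], [0, 0, 0], [0, 0, 0]]}}

```text
clock: 9.35
position: [0.5752, -0.1836, 0.1002]
tool_rot: [3.142, -0.0, 0.431]
force: [0.9, -0.4, 0.8]
grip_width: -0.0003
```

Emit:
{"fn": "arm_command", "kwargs": {"gripper": [0, 0, 0, 0, 0], "slide": [[0, 0, 0.1], [0, 0, 0.2], [0, 0, 0.3], [0, 0, 0.3], [0, 0, 0.3]], "turn": [[0, 0, 0], [0, 0, 0], [0, 0, 0], [0, 0, 0], [0, 0, 0]]}}

```text
clock: 9.98
position: [0.5754, -0.1837, 0.099]
tool_rot: [3.141, -0.001, 0.431]
force: [-10.6, 2.0, 29.8]
grip_width: 0.0001
```

Stopped firmly (30 N) at 99 mm, where the shut lid should be at 99.5. I retract.

Emit:
{"fn": "arm_command", "kwargs": {"gripper": [0, 0, 0, 0, 0], "slide": [[0, 0, -2], [0, 0, -6], [0, 0, -11], [0, 0, -16], [0, 0, -21]], "turn": [[0, 0, 0], [0, 0, 0], [0, 0, 0], [0, 0, 0], [0, 0, 0]]}}

```text
clock: 10.6
position: [0.5749, -0.1834, 0.3091]
tool_rot: [-3.141, -0.0, 0.431]
force: [0.5, 0.6, -0.2]
grip_width: -0.0
```

Run:
```python
from h import *
import cv2
s=bot.observe();print(s['clock'],loc(s['position']),s['force'])
a=vision.grab_frame('scene');b=vision.grab_frame('side')
cv2.imwrite('pics/p6.png',np.hstack([cv2.resize(a[170:400,90:290],(400,460)),cv2.resize(b[50:280,200:400],(400,460))]))
m=cv2.inRange(cv2.cvtColor(b,cv2.COLOR_BGR2HSV),(3,150,90),(16,255,255));m[:100]=0;m[215:]=0
k,l,st,_=cv2.connectedComponentsWithStats(m);i=1+st[1:,4].argmax()
c,_=cv2.findContours((l==i).astype('uint8'),0,2)
for u,v in cv2.approxPolyDP(c[0],3,True).reshape(-1,2): print(u,v,loc(cast('side',u,v,.0995)))
h=cv2.cvtColor(a,cv2.COLOR_BGR2HSV);h2=cv2.cvtColor(b,cv2.COLOR_BGR2HSV)
for n,hh,lo,hi in(('green sc',h,(50,120,60),(80,255,255)),('red sc',h,(0,180,90),(4,255,255)),('green si',h2,(50,120,60),(80,255,255)),('amber si',h2,(3,100,30),(16,255,160))):
  k,l,st,ce=cv2.connectedComponentsWithStats(cv2.inRange(hh,lo,hi));print(n,[ce[i].round(1).tolist() for i in range(1,k) if st[i,4]>60])
```

```text
10.6 [ 31.2 -38.7 309.1] [ 0.4627  0.5755 -0.2445]
343 129 [-93.9 -83.5  99.5]
271 131 [ 89.1 -94.8  99.5]
278 192 [ 94.6 101.3  99.5]
356 187 [-83.7 105.7  99.5]
green sc [[254.4, 291.9]]
red sc [[181.9, 356.4]]
green si [[331.5, 13.5]]
amber si [[329.2, 183.1], [332.0, 233.6]]
```

View pics/p6.png

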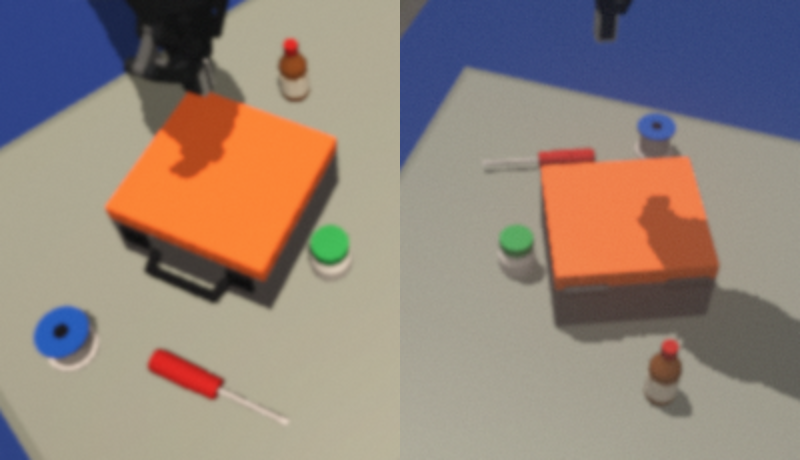

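The lid is level and covers the case. All four loose items are where they were (jar, driver and bottle within 1 px of their first positions), and the gripper is 200 mm above everything.

```bash
python3 -c "
from workcell import job_done
print(job_done())"
```

```text
the job is handed in; nothing more can be done
None
```

I pushed the yellow flap down first, then pushed the orange lid over from behind and closed it slowly, all with closed fingertips. The job was handed in at about 10.7 s.

- **Flap:** it met its stop at 52 N with the fingertip at z = 67 mm (68 mm expected). The picture showed it lying flat inside the case.
- **Lid:** it met a firm stop at 30 N at z = 99.0 mm (99.5 mm expected when shut). In the last picture it is level and covers the case. Its corners, cast onto that height, match the case outline to within about 16 mm. The mask is coarse: it includes some of the lid's side.
- **Loose items:** jar, driver and bottle are within 1 px of where they started. The spool looks unmoved, but I checked it only by eye.
- **Arm:** it finished about 200 mm above the case, with wrist force near zero.

**Possible problem:** while pushing the lid through vertical, the wrist briefly read about 44 N, mostly upward. The lid's rising edge was probably caught against the fingers, or possibly the gripper's body. It was below the 120 N wrist limit and cleared at once. If the body took that load, it could have passed the 40 N limit on contact with the body; I could not tell which part touched.

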